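Pack the short pipe coupling and close the parts box

TASK

Pack the shortest of the three upright steel pipe couplings into the open wooden box, on the floor of the free half beside the flange that already lies there, so that nothing stands above the rim. Then put the plywood lid on the box by its handle so that it sits squarely and fully down on the rim all round. Set both down gently rather than dropping them.

Things in the scene. Friction and masses are not known exactly. Their poses are not given: they have to be found in the camera images.
- coupling_center (a point): Centre, half-way up, of the shortest of three upright steel pipe couplings (tubes of 44 mm outside, 30 mm inside diameter). It is 45 mm tall, about 0.28 kg, loose on the bench; z up. The other two, 80 and 110 mm tall, stand in the same row along x, 85 mm or more centre to centre; they are too tall for the box.
- crate: Open wooden box, fixed to the bench. Outside 150 (x) by 200 (y) by 75 mm high, walls and floor 6 mm thick, so 138 by 188 mm inside and 69 mm deep. Origin at the centre of its underside; z up, rim at z = 75 mm.
- flange: Dark steel pipe flange lying loose on the box floor in one half of the box: disc of 76 mm diameter and 16 mm thick with a neck of 40 mm diameter on it, 42 mm tall in all. Origin at the centre of its underside, z up. Its origin lies at the box's y = -43 to -50 mm and x = -12 to 12 mm at the start; the other (+y) half is free.
- lid_handle (a point): Centre of the handle bar (x 18, y 120, z 18 mm, 28 mm clear above the plate) of the loose 0.35 kg plywood lid, flat on the bench. Plate 170 x 220 x 9 mm, its underside 46 mm below the point; under it a 114 x 164 x 8 mm step (54 mm below) that enters the box with 12 mm play all round. Closed, the point is centred 121 mm above the box's origin, lid x and y along the box's, either way round.
There are look-alikes about, which are no part of the job. Of the things shaped like the crate, the wooden one is meant.

How it is judged:
By the outcome, as a careful person would: the job done as asked, in the order asked, and still so for the second after the job is handed in, with the robot touching nothing.
It also fails if it takes over 59 s, if anything falls off the work surface, if the arm or the gripper's body presses on something with over 40 N, if the wrist force passes 120 N, or if a joint passes its speed limit or range.

ROBOT

A 6-joint arm with a two-finger parallel gripper is mounted at the origin on the work surface. World frame = base frame: x ahead of the robot, y to its left, z up, the work surface at z = 0. Lengths are in m, angles in rad, forces in N, time in s.
With the tool pointing down it reaches from about 0.275 to 0.875 m from the base axis. Payload 12.5 kg.
Tool frame: the origin (TCP) lies midway between the tips of the shut fingers; the grasp point (between the pads) lies 19 mm behind it (arm.tcp_to_grasp is the z of the grasp point in the tool frame, in m); z points along the fingers, y is the line along which they close (so a half turn about z gives the same grasp; the last joint's range is limited). The gripper opens to 85 mm and grips with 20 to 120 N. Pads are 22 mm wide; open, the fingers measure 114 mm over their backs; the gripper's body (76 mm by 85 mm) begins 54 mm behind the grasp point. The pads swing forward as they close: fully open they stand 13 mm farther back than shut.
Start: joints at [-1.354, 0.351, 1.652, -0, 1.139, -0.085], TCP at [0.164, -0.525, 0.231] pointing down, gripper open.
Joint ranges: [-2.75, 2.75], [-0.79, 2.1], [0.01, 2.65], [-1.57, 4.71], [0.07, 3.14], [-2.87, 2.87]. Speed limits (rad/s): [2.22, 2.22, 2.79, 3.14, 3.14, 3.14].

INTERFACE

Orientations are given as a unit quaternion [w, x, y, z].
In Python, from workcell import arm gives the robot as it stands. Calls block until the motion is done:
- arm.reach(position, orientation): joint-space move of the TCP to a pose.
- arm.servo_line(position, rotation=None, velocity=0.15, guard=None): straight line of the TCP; rotation=None keeps the orientation; velocity is the mean speed in m/s. With guard (N) it stops when the force on the tool has changed by that much, and returns True; else False.
- arm.goto_joints(angles): joint-space move.
- arm.set_gripper(opening, strength=None): finger opening in m; strength is the grip in N (None keeps the last); returns when the fingers have stopped.
- arm.dwell(seconds).
- arm.inverse_kinematics(position, orientation): joint angles nearest the present ones, or None.
- arm.camera(name): name is "scene" or "top" or "wrist"; returns a dict with "img" (384x512x3 uint8, blue, green, red), "range_z" (384x512 float32, m along the optical axis (not along the pixel's ray), 0 where there is no reading), "mtx" (3x3 intrinsics, pixels), "xyz" and "rotation" of the camera in the world; the wrist camera has in their place "tool_from_camera" (4x4, takes a point from camera to tool coordinates, whose origin is the TCP and whose axes are the flange's). Camera axes: x right, y up, looking along -z (the intrinsics and any distortion apply to the point x, -y, -z); pixel columns grow to the right and rows downward; lengths in m; the calibration is good to about 2 mm. The wrist camera is an equidistant fisheye: a pixel r from the principal point sees the ray r / f radians off the axis. A picture is of the moment at which its call begins: read the wrist's pose just before it.
A pose or a line that the arm cannot do raises arm.Unreachable and nothing moves.
- arm.close_job(): hands the job in; it is judged then, once.
Readings, each from a call of its own:
- arm.current_t(): time.
- arm.current_joints(): joint angles.
- arm.current_qvel(): joint speeds.
- arm.current_tau(): joint torques, N m.
- arm.current_tcp_pos(): TCP position.
- arm.current_tcp_rot(): TCP orientation.
- arm.current_ft_force(): force on the tool from outside, world axes, zero at the start.
- arm.current_ft_torque(): the same for the moment, N m.
- arm.current_opening(): finger opening in m.
- arm.current_grasp_force(): force on a finger pad.
Only numpy, scipy, OpenCV 4.12 (cv2) and the standard library are available. Lean on these libraries where they do the work, as an engineer would, in place of code of your own. Each camera call takes 0.05 s, during which the arm holds its last target. There are 200 camera calls.

## Working session

There is one attempt and no reset: what is moved stays moved. The work goes in short steps, each a Python script; the robot and the scene stay as the last script left them, time stands still between calls to the robot, and variables do not carry over. Pictures are saved under pics/ and viewed, at most 10 in all, crops included, and the job is handed in when it is done.

```bash
mkdir -p pics; ls
cat > h.py <<'E'
import numpy as np, cv2
from workcell import arm
def cloud(c):
    """world points HxWx3 for static cameras"""
    z=c["range_z"]; K=np.array(c["mtx"]); h,w=z.shape
    u,v=np.meshgrid(np.arange(w),np.arange(h))
    p=np.stack([(u-K[0,2])/K[0,0]*z,-(v-K[1,2])/K[1,1]*z,-z],-1)
    R=np.array(c["rotation"])
    P=p@R.T+np.array(c["xyz"]); P[z==0]=np.nan
    return P
E
python3 - <<'E'
from h import *
for n in("scene","top"):
    c=arm.camera(n); cv2.imwrite(f"pics/{n}.png",c["img"]); 
    print({k:(np.array(v).tolist() if np.size(v)<20 else np.shape(v)) for k,v in c.items()})
    np.savez(f"{n}.npz",img=c["img"],P=cloud(c) if np.shape(c["rotation"])==(3,3) else 0,z=c["range_z"])
E
```

```text
pics
{'img': (384, 512, 3), 'range_z': (384, 512), 'mtx': [[376.3788342601414, 0.0, 252.3463257280865], [0.0, 376.3788342601414, 194.06195603572715], [0.0, 0.0, 1.0]], 'xyz': [0.9183822091352822, -0.46597520199167086, 0.8533183121352403], 'rotation': [0.8358216110247052, 0.3068805319177117, 0.1504385692509919, 0.4296449819975594]}
{'img': (384, 512, 3), 'range_z': (384, 512), 'mtx': [[417.3049866856683, 0.0, 258.7706116545471], [0.0, 417.3049866856683, 190.19521351275705], [0.0, 0.0, 1.0]], 'xyz': [0.12622700720787233, -0.10830463054805706, 1.4438943259763382], 'rotation': [-0.6976989105542175, -0.07266563108231106, 0.061539299089072984, 0.7100344012359493]}
```

```bash
sed -i 's/    R=np.array(c\["rotation"\])/    w_,x_,y_,z_=c["rotation"]; R=Rot.from_quat([x_,y_,z_,w_]).as_matrix()/; s/^import numpy.*/&\nfrom scipy.spatial.transform import Rotation as Rot/' h.py
python3 - <<'E'
from h import *
ims=[]
for n in("scene","top"):
    c=arm.camera(n); np.savez(f"{n}.npz",img=c["img"],P=cloud(c)); 
    print(n,[k for k in c])
    P=cloud(c); print(np.nanpercentile(P.reshape(-1,3),[2,10,25,50,90,98],axis=0).round(3).tolist())
E
```

```text
scene ['img', 'range_z', 'mtx', 'xyz', 'rotation']
[[-1.604, -0.676, -0.716], [-0.236, -0.528, -0.106], [0.104, -0.345, -0.001], [0.365, -0.047, 0.001], [0.812, 0.794, 0.182], [0.969, 1.109, 0.503]]
top ['img', 'range_z', 'mtx', 'xyz', 'rotation']
[[-0.209, -0.988, -0.754], [-0.106, -0.807, -0.009], [0.086, -0.495, -0.003], [0.397, -0.083, 0.0], [0.993, 0.677, 0.596], [1.58, 0.877, 0.773]]
```

View pics/top.png

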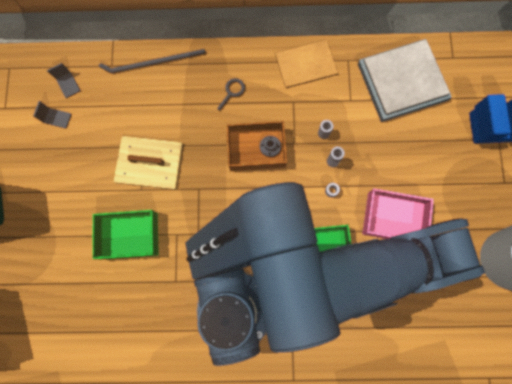

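View pics/scene.png

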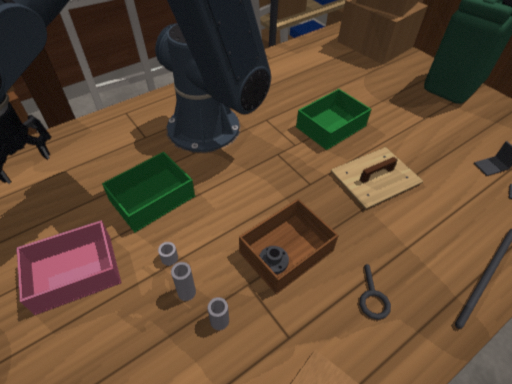

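The top view shows three couplings at (326,128), (337,156) and (333,190). In the scene view the last one, at (168,252), is clearly the shortest. The wooden box is at (257,147), with the flange at (270,146). The lid is at (148,162). Look-alikes are the green boxes at (125,235) and (332,237), the pink box at (398,214), the grey slab at (405,80) and the plain board at (307,63). Next I'll measure from the depth.

Run:
```python
from h import *
T=np.load("top.npz");S=np.load("scene.npz")
P,I=T["P"],T["img"]
def box(a):return np.array(a)
def rep(name,Q,m):
    q=Q[m]; r=cv2.minAreaRect((q[:,:2]*1000).astype(np.float32)); print(name,len(q),"mean",q.mean(0).round(4),"rect mm",np.round(r[0],1),np.round(r[1],1),round(r[2],2))
A=P[:,:,:]; v,u=np.mgrid[:384,:512]
for n,(a,b) in {"c1":(326,128),"c2":(337,156),"c3":(333,190)}.items():
    w=(abs(u-a)<12)&(abs(v-b)<12); zt=np.nanpercentile(P[...,2][w],95)
    print(n,"topz",zt.round(4)); rep(n,P,w&(P[...,2]>zt-.008))
w=(abs(u-257)<40)&(abs(v-147)<35); rep("rim",P,w&(P[...,2]>.066)&(P[...,2]<.085)); print(np.nanpercentile(P[...,2][w&(P[...,2]>.05)],[5,50,95]))
w=(abs(u-148)<45)&(abs(v-162)<35)
rep("plate",P,w&(P[...,2]>.011)&(P[...,2]<.024)); rep("bar",P,w&(P[...,2]>.05-.02+.01)); print(np.nanpercentile(P[...,2][w&(P[...,2]>.04)],[5,50,95]))
w=(abs(u-270)<14)&(abs(v-146)<14); rep("neck",P,w&(P[...,2]>.036)&(P[...,2]<.055))
# scene cam
Q=S["P"]
for n,(x,y) in {"c1":(0,0)}.items(): pass
for n,(a,b) in {"c3":(168,252),"c2":(183,280),"c1":(218,313)}.items():
    w=(abs(u-a)<14)&(abs(v-b)<20); zt=np.nanpercentile(Q[...,2][w],97); print(n,zt.round(4)); rep(n+" scene",Q,w&(Q[...,2]>zt-.006))
w=(abs(u-288)<52)&(abs(v-245)<45); rep("rim s",Q,w&(Q[...,2]>.068)&(Q[...,2]<.085))
w=(abs(u-377)<50)&(abs(v-178)<33); rep("plate s",Q,w&(Q[...,2]>.011)&(Q[...,2]<.024)); rep("bar s",Q,w&(Q[...,2]>.046)); print(np.nanpercentile(Q[...,2][w&(Q[...,2]>.04)],[5,50,95]))
w=(abs(u-275)<16)&(abs(v-253)<10); rep("neck s",Q,w&(Q[...,2]>.04)&(Q[...,2]<.055))
cv2.imwrite("pics/crop.png",np.hstack([cv2.resize(S["img"][225:345,130:250],(400,400)),cv2.resize(I[105:215,280:390],(400,400))]))
```

```text
c1 topz 0.0794
c1 77 mean [ 0.6084 -0.3231  0.0779] rect mm [ 608.9 -323.6] [41.3 43. ] 61.05
c2 topz 0.1092
c2 79 mean [ 0.5034 -0.3498  0.108 ] rect mm [ 503.1 -349.5] [42.1 40.9] 49.3
c3 topz 0.0451
c3 74 mean [ 0.3951 -0.3381  0.0442] rect mm [ 394.9 -338.5] [40.6 42.7] 60.58
rim 395 mean [ 0.5555 -0.0804  0.0728] rect mm [554.4 -80.7] [152. 200.] 2.51
[0.05217197 0.07061901 0.07743394]
plate 2469 mean [0.5086 0.3044 0.0164] rect mm [512.  316.6] [244.4 170.8] 82.25
bar 217 mean [0.5088 0.3031 0.0595] rect mm [510.5 306. ] [120.4  20. ] 82.66
[0.04725962 0.0606802  0.06588137]
neck 113 mean [ 0.5588 -0.1321  0.0463] rect mm [ 567.6 -141.5] [56.6 65.3] 2.45
c3 0.1092
c3 scene 49 mean [ 0.4905 -0.3544  0.1093] rect mm [ 490.2 -355.1] [10.8 28. ] 13.43
c2 0.1112
c2 scene 174 mean [ 0.5072 -0.3519  0.1097] rect mm [ 506.9 -351.9] [41.6 41.6] 60.07
c1 0.0816
c1 scene 184 mean [ 0.6119 -0.3249  0.0801] rect mm [ 611.1 -324.2] [41.  42.1] 59.89
rim s 767 mean [ 0.5615 -0.0885  0.0738] rect mm [555.8 -81.6] [153.3 202.3] 2.64
plate s 2675 mean [0.5203 0.2939 0.017 ] rect mm [470.2 309.8] [223.8 259.3] 81.97
bar s 274 mean [0.5157 0.299  0.0594] rect mm [513.6 303.1] [119.2  20.8] 82.61
[0.04389016 0.06095935 0.06473347]
neck s 198 mean [ 0.5642 -0.1314  0.0477] rect mm [ 563.6 -130.5] [38.  38.4] 45.47
```

View pics/crop.png

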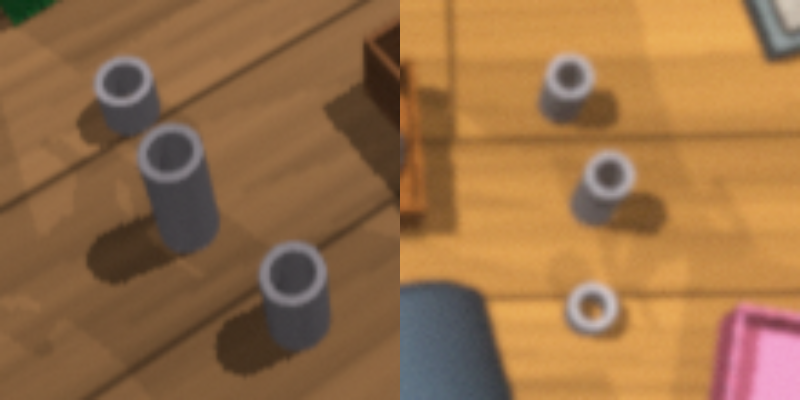

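The crop confirms it. The 45 mm coupling (depth top z = 0.045) is at about (0.3965, -0.339), and the other two stand 79 and 109 mm tall. Rim and bar sizes and heights match the given ones: the rim measures 152x200 and the bar 120x20, with its top at 0.063. Next I'll check the IK for every waypoint and start moving.

```bash
cat >> h.py <<'E'
def down(yaw,s=1):
    """tool down, tool y along s * (x axis turned by yaw deg)"""
    R=Rot.from_euler('z',yaw,degrees=True).as_matrix()@np.array([[0,s,0],[s,0,0],[0,0,-1.]])
    x,y,z,w=Rot.from_matrix(R).as_quat(); return [w,x,y,z]
BOX=np.array([.555,-.081]); BYAW=2.5
LID=np.array([.512,.3045]); LYAW=-7.4
CPL=np.array([.3965,-.339])
def inbox(x,y): return BOX+Rot.from_euler('z',BYAW,degrees=True).as_matrix()[:2,:2]@[x,y]
G=abs(arm.tcp_to_grasp)
def st(m=""): print(m,"t",round(arm.current_t(),2),"tcp",np.round(arm.current_tcp_pos(),4),"F",np.round(arm.current_ft_force(),1),"open",round(arm.current_opening(),4),"grip",np.round(arm.current_grasp_force(),1))
E
python3 - <<'E'
from h import *
st(); print(arm.tcp_to_grasp,arm.current_tcp_rot())
for s in(1,-1):
  for p,y in((CPL,0),(inbox(0,45e-3),BYAW),(LID,LYAW),(BOX,BYAW)):
    for z in(.02,.25):
      q=arm.inverse_kinematics([*p,z],down(y,s)); print(s,z,None if q is None else np.round(q,2))
E
```

```text
t 0.2 tcp [ 0.1635 -0.525   0.231 ] F [0.8 0.3 0.6] open 0.0852 grip 0.0
-0.0187 [-3.17262403e-04  9.88635512e-01  1.50332046e-01 -4.73010240e-06]
1 0.02 [-0.8   0.62  1.86 -0.    0.66 -0.8 ]
1 0.25 [-0.8   0.28  1.7  -0.    1.16 -0.8 ]
1 0.02 [-0.15  0.66  1.77 -0.    0.71 -0.19]
1 0.25 [-0.15  0.34  1.62 -0.    1.18 -0.19]
1 0.02 [ 0.46  0.71  1.66 -0.    0.77  0.59]
1 0.25 [ 0.46  0.42  1.51 -0.    1.22  0.59]
1 0.02 [-0.23  0.67  1.76 -0.    0.72 -0.27]
1 0.25 [-0.23  0.35  1.6  -0.    1.19 -0.27]
-1 0.02 [-0.8   0.62  1.86 -0.    0.66  2.34]
-1 0.25 [-0.8   0.28  1.7  -0.    1.16  2.34]
-1 0.02 None
-1 0.25 None
-1 0.02 [ 0.46  0.71  1.66 -0.    0.77 -2.55]
-1 0.25 [ 0.46  0.42  1.51 -0.    1.22 -2.55]
-1 0.02 None
-1 0.25 None
```

Run:
```python
from h import *
arm.reach([*CPL,.20],down(0)); st("above")
print(arm.servo_line([*CPL,.011],velocity=.15,guard=10)); st("at")
arm.set_gripper(.03,40); st("gripped")
arm.servo_line([*CPL,.17],velocity=.15); st("lifted")
x,y=inbox(0,.047)
arm.reach([x,y,.17],down(BYAW)); st("over box")
c=arm.camera("top"); cv2.imwrite("pics/t2.png",cv2.resize(c["img"][60:210,180:380],(800,600)))
```

```text
above t 1.35 tcp [ 0.3961 -0.3397  0.2001] F [-0.5  0.   0.2] open 0.0854 grip 0.0
False
at t 2.76 tcp [ 0.3968 -0.3393  0.0117] F [-0.4  0.4 -0.4] open 0.0855 grip 0.0
gripped t 3.23 tcp [ 0.3966 -0.3391  0.0115] F [-2.1  1.9  6. ] open 0.0432 grip 40.0
lifted t 4.43 tcp [ 0.3961 -0.3386  0.1691] F [-0.5 -0.4 -2.6] open 0.043 grip 41.0
over box t 5.72 tcp [ 0.5528 -0.035   0.1699] F [ 0.4 -0.6 -2.3] open 0.0429 grip 41.0
```

Run:
```python
from h import *
c=arm.camera("wrist"); s=arm.camera("scene")
cv2.imwrite("pics/w2.png",np.hstack([cv2.resize(c["img"],(400,300)),cv2.resize(s["img"][100:340,130:450],(400,300))]))
```

```text
(no output)
```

View pics/w2.png

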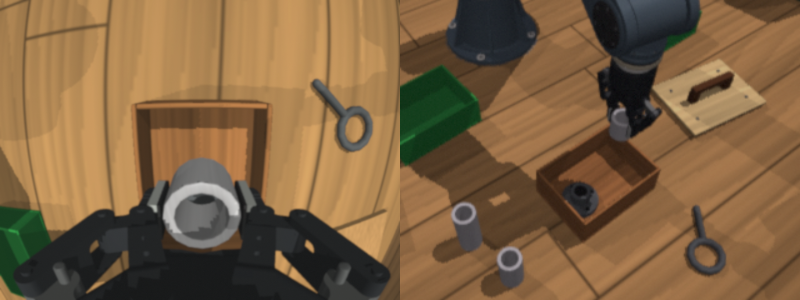

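The coupling is held upright over the free half, with the box walls clear of the fingers in the wrist view. Lowering it now.

Run:
```python
from h import *
x,y=inbox(0,.047)
print(arm.servo_line([x,y,.030],velocity=.12,guard=15)); st("low")
print(arm.servo_line([x,y,.014],velocity=.015,guard=4)); st("touch")
arm.set_gripper(.058); st("open"); arm.dwell(.2)
p=arm.current_tcp_pos()
print(arm.servo_line([p[0],p[1],.10],velocity=.1,guard=15)); st("up")
arm.servo_line([p[0],p[1],.2]); arm.set_gripper(.085)
arm.reach([*LID,.2],down(LYAW)); st("over lid")
t=arm.camera("top"); w=arm.camera("wrist")
P=cloud(t); v,u=np.mgrid[:384,:512]
m=(P[...,0]>BOX[0]-.06)&(P[...,0]<BOX[0]+.06)&(P[...,1]>BOX[1])&(P[...,1]<BOX[1]+.085)&(P[...,2]>.043)&(P[...,2]<.07)
print("coupling top",m.sum(),P[m].mean(0).round(4))
cv2.imwrite("pics/w3.png",np.hstack([cv2.resize(w["img"],(400,300)),cv2.resize(t["img"][115:175,217:297],(400,300))]))
```

```text
False
low t 7.19 tcp [ 0.5534 -0.0341  0.0307] F [ 0.3  0.2 -2.8] open 0.0428 grip 41.0
True
touch t 7.98 tcp [ 0.5529 -0.034   0.0176] F [-0.8  0.   6.8] open 0.0432 grip 41.7
open t 8.28 tcp [ 0.5522 -0.0339  0.0168] F [0.4 0.6 0.7] open 0.0582 grip 0.0
False
up t 9.47 tcp [ 0.5518 -0.0339  0.0994] F [-0.8 -0.2  0.2] open 0.0579 grip 0.0
over lid t 11.96 tcp [0.5124 0.3037 0.2   ] F [ 0.  -0.1  0.3] open 0.085 grip 0.0
coupling top 69 [ 0.5506 -0.0345  0.0497]
```

View pics/w3.png

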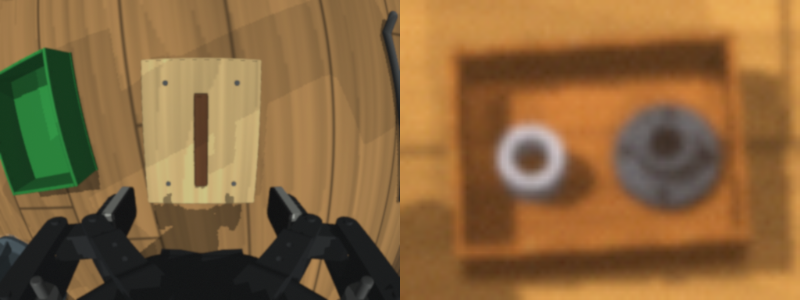

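The coupling stands in the free half (top z = 0.050) beside the flange. The lid is centred under the gripper with its bar parallel to the pads.

Run:
```python
from h import *
print(arm.servo_line([*LID,.035],velocity=.12,guard=12)); st("at")
arm.set_gripper(.005,80); st("grip")
p=arm.current_tcp_pos()
print(arm.servo_line([p[0],p[1],.23],velocity=.12)); st("lift")
arm.reach([*BOX,.23],down(BYAW)); st("over")
arm.dwell(.3)
s=arm.camera("scene"); w=arm.camera("wrist")
cv2.imwrite("pics/w4.png",np.hstack([cv2.resize(w["img"],(400,300)),cv2.resize(s["img"][60:330,120:480],(400,300))]))
p0=np.array(arm.current_tcp_pos()); P=cloud(s)
# bar & plate edges as seen by the scene camera, relative to the TCP
m=(abs(P[...,0]-.555)<.13)&(abs(P[...,1]+.081)<.15)&(abs(P[...,2]-(p0[2]+.0187-.037))<.007)
q=P[m]; print(len(q)); r=cv2.minAreaRect((q[:,:2]*1000).astype(np.float32)); print(r, q[:,2].min(),q[:,2].max(), "z fit",np.linalg.lstsq(np.c_[q[:,:2]-BOX,np.ones(len(q))],q[:,2],rcond=None)[0])
```

```text
False
at t 13.58 tcp [0.5124 0.3047 0.0357] F [ 0.2  0.5 -0.2] open 0.0853 grip 0.0
grip t 14.21 tcp [0.5121 0.3046 0.0353] F [-1.2 -0.2  4.4] open 0.0166 grip 79.1
False
lift t 15.98 tcp [0.5119 0.3044 0.2293] F [ 0.8  0.8 -3.4] open 0.0166 grip 78.1
over t 17.43 tcp [ 0.5551 -0.0802  0.23  ] F [ 0.6 -0.  -4.3] open 0.0169 grip 78.1
4808
((556.20263671875, -79.99809265136719), (171.47323608398438, 221.7173309326172), 2.50171160697937) 0.20469247675028035 0.21865405392441117 z fit [-0.0023974   0.00090854  0.21198178]
```

View pics/w4.png

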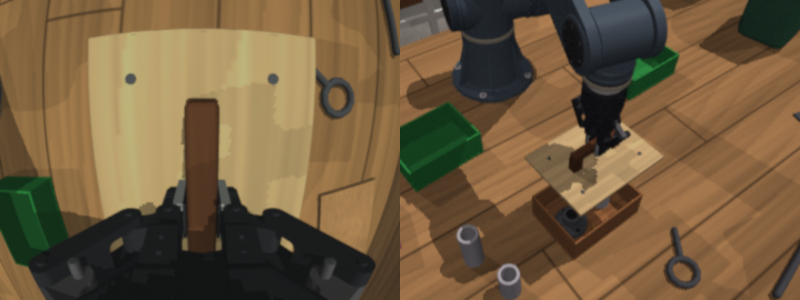

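The lid hangs level and square (171x222 mm at 2.5°). It sits within 2 mm of the rim as measured by the same camera. I'll correct by -1.5 mm in y and lower it.

Run:
```python
from h import *
x,y=BOX+[-.0003,-.0020]
print(arm.servo_line([x,y,.122],velocity=.12,guard=15)); st("low")
print(arm.servo_line([x,y,.099],velocity=.015,guard=8)); st("touch")
s=arm.camera("scene"); 
arm.set_gripper(.045); st("open"); arm.dwell(.2)
p=arm.current_tcp_pos()
print(arm.servo_line([p[0],p[1],.20],velocity=.12,guard=12)); st("up")
arm.reach([.40,-.25,.30],down(0)); arm.dwell(.3); st("away")
for n in("scene","top"):
    s=arm.camera(n); P=cloud(s)
    m=(abs(P[...,0]-.555)<.12)&(abs(P[...,1]+.081)<.14)&(abs(P[...,2]-.084)<.007)
    q=P[m]; print(n,len(q),cv2.minAreaRect((q[:,:2]*1000).astype(np.float32)),"z fit",np.linalg.lstsq(np.c_[q[:,:2]-BOX,np.ones(len(q))],q[:,2],rcond=None)[0].round(4))
    cv2.imwrite(f"pics/{n}5.png",s["img"])
a=cv2.imread("pics/scene5.png")[170:320,190:390]; b=cv2.imread("pics/top5.png")[100:190,200:320]
cv2.imwrite("pics/f.png",np.hstack([cv2.resize(a,(400,300)),cv2.resize(b,(400,300))]))
```

```text
False
low t 18.88 tcp [ 0.5552 -0.0831  0.1227] F [-0.1 -0.1 -3.5] open 0.0167 grip 78.1
True
touch t 20.07 tcp [ 0.5547 -0.083   0.1023] F [-0.7 -0.2  5.3] open 0.0167 grip 79.3
open t 20.5 tcp [ 0.5539 -0.0828  0.1013] F [ 0.1  0.  -0.2] open 0.0447 grip 0.0
False
up t 21.68 tcp [ 0.5535 -0.0827  0.1993] F [ 0.6  0.2 -0. ] open 0.0446 grip 0.0
away t 22.95 tcp [ 0.4004 -0.2495  0.2996] F [-0.2  0.3 -0.1] open 0.0449 grip 0.0
scene 4753 ((556.1200561523438, -82.77030181884766), (171.30210876464844, 221.05130004882812), 2.498776912689209) z fit [-0.0011 -0.0001  0.0842]
top 2561 ((553.55517578125, -81.26425170898438), (172.6036834716797, 219.9207763671875), 2.366450071334839) z fit [-0.0006  0.0015  0.0831]
```

View pics/f.png

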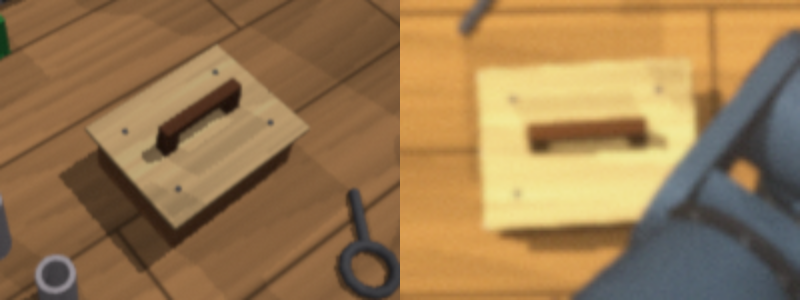

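The lid lies level at z = 0.084, which is fully down. It is centred within about 1 mm and square to the box, and the arm is clear of it.

```bash
python3 -c "
from h import *
print(arm.close_job())"
```

```text
the job is handed in; nothing more can be done
None
```

The 45 mm coupling stands in the free half of the wooden box beside the flange, and the lid sits level, square and fully down on the rim; the job was handed in at about 23 s of the 59 s allowed.

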